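# Run a fingertip along the roller switches

### The job

Check that the five yellow roller switches on the aluminium plate spring freely: run the fingertips lightly along the crooked row, from the end with the red marker to the end with the green one, so that each roller in turn visibly dips a few millimetres and comes back up. Do not press any roller right down to its stop or push hard on anything, and leave the markers, the brass coupling and the screwdriver where they are; finish with the hand clear of the switches.

Things in the scene. Friction and masses are not known exactly. Their poses are not given: they have to be found in the camera images.
- plate: Bare aluminium mounting plate lying fixed on the bench, 220 mm along its x, 330 mm along its y, 14 mm thick; origin at the centre of its underside, z up. A row of five roller switches runs along its y, 50 mm apart in y, each clamped at its own place (up to 22 mm to either side) along a dark cross slot, so that the row is crooked. Its surface carries two markers and a brass coupling.
- switch1: Switch 1, fixed: blue housing 34 x 30 mm, top 50 mm above the bench, on a steel clamp foot 60 mm (its x) x 16 x 6 mm; origin under its centre, on the plate's top; yaw up to 0.2 rad off the plate's. A sprung plunger with a yellow roller in a steel fork stands up from the housing's middle.
- top1 (a point): Top of the yellow roller of switch 1 (switches 1 to 5 stand in order of growing plate y), 76 mm above the bench when up; the point goes down with the roller. The roller is 22 mm in diameter and 13 mm wide, its axle across the row (along the point's x); it turns freely.
- dip1 (a joint): How far the roller of switch 1 is pressed down, m: 0 up, 0.010 on its stop. Spring about 1 N at the start of the travel, 4.5 N at the stop; springs back by itself.
- switch2: Switch 2, fixed: blue housing 34 x 30 mm, top 50 mm above the bench, on a steel clamp foot 60 mm (its x) x 16 x 6 mm; origin under its centre, on the plate's top; yaw up to 0.2 rad off the plate's. A sprung plunger with a yellow roller in a steel fork stands up from the housing's middle.
- top2 (a point): Top of the yellow roller of switch 2 (switches 1 to 5 stand in order of growing plate y), 76 mm above the bench when up; the point goes down with the roller. The roller is 22 mm in diameter and 13 mm wide, its axle across the row (along the point's x); it turns freely.
- dip2 (a joint): How far the roller of switch 2 is pressed down, m: 0 up, 0.010 on its stop. Spring about 1 N at the start of the travel, 4.5 N at the stop; springs back by itself.
- switch3: Switch 3, fixed: blue housing 34 x 30 mm, top 50 mm above the bench, on a steel clamp foot 60 mm (its x) x 16 x 6 mm; origin under its centre, on the plate's top; yaw up to 0.2 rad off the plate's. A sprung plunger with a yellow roller in a steel fork stands up from the housing's middle.
- top3 (a point): Top of the yellow roller of switch 3 (switches 1 to 5 stand in order of growing plate y), 76 mm above the bench when up; the point goes down with the roller. The roller is 22 mm in diameter and 13 mm wide, its axle across the row (along the point's x); it turns freely.
- dip3 (a joint): How far the roller of switch 3 is pressed down, m: 0 up, 0.010 on its stop. Spring about 1 N at the start of the travel, 4.5 N at the stop; springs back by itself.
- switch4: Switch 4, fixed: blue housing 34 x 30 mm, top 50 mm above the bench, on a steel clamp foot 60 mm (its x) x 16 x 6 mm; origin under its centre, on the plate's top; yaw up to 0.2 rad off the plate's. A sprung plunger with a yellow roller in a steel fork stands up from the housing's middle.
- top4 (a point): Top of the yellow roller of switch 4 (switches 1 to 5 stand in order of growing plate y), 76 mm above the bench when up; the point goes down with the roller. The roller is 22 mm in diameter and 13 mm wide, its axle across the row (along the point's x); it turns freely.
- dip4 (a joint): How far the roller of switch 4 is pressed down, m: 0 up, 0.010 on its stop. Spring about 1 N at the start of the travel, 4.5 N at the stop; springs back by itself.
- switch5: Switch 5, fixed: blue housing 34 x 30 mm, top 50 mm above the bench, on a steel clamp foot 60 mm (its x) x 16 x 6 mm; origin under its centre, on the plate's top; yaw up to 0.2 rad off the plate's. A sprung plunger with a yellow roller in a steel fork stands up from the housing's middle.
- top5 (a point): Top of the yellow roller of switch 5 (switches 1 to 5 stand in order of growing plate y), 76 mm above the bench when up; the point goes down with the roller. The roller is 22 mm in diameter and 13 mm wide, its axle across the row (along the point's x); it turns freely.
- dip5 (a joint): How far the roller of switch 5 is pressed down, m: 0 up, 0.010 on its stop. Spring about 1 N at the start of the travel, 4.5 N at the stop; springs back by itself.
- red_marker: Red plastic marker, 40 mm tall and 26 mm across at the foot, waisted like a chess pawn, 90 g, loose, standing upright on the plate beyond one end of the row and some 85 mm to the plate's +x side of its middle line; origin at the centre of its underside. It shows the end where the check begins; which end that is varies.
- green_marker: Green plastic marker, 40 mm tall and 26 mm across at the foot, waisted like a chess pawn, 90 g, loose, standing upright on the plate beyond one end of the row and some 85 mm to the plate's +x side of its middle line; origin at the centre of its underside. It shows the end where the check finishes.
- coupling: Short brass shaft coupling (a tube 28 mm across, 26 mm tall, 14 mm bore), loose, standing on the plate near its -x edge; origin at the centre of its underside.
- screwdriver: Wooden-handled screwdriver lying loose on the bench beyond the -y end of the plate.
Not all that is in view belongs to the job. Of the things like the red_marker, leave any that is black; of the rest the smaller one is meant.

How it is judged:
By the outcome, as a careful person would: the job done as asked, in the order asked, and still so for the second after the job is handed in, with the robot touching nothing.
It also fails if it takes over 48 s, if anything falls off the work surface, if the arm or the gripper's body presses on something with over 40 N, if the wrist force passes 120 N, or if a joint passes its speed limit or range.

### The arm

A 6-joint arm with a two-finger parallel gripper is mounted at the origin on the work surface. World frame = base frame: x ahead of the robot, y to its left, z up, the work surface at z = 0. Lengths are in m, angles in degrees, forces in N, time in s.
With the tool pointing down it reaches from about 0.3 to 0.75 m from the base axis. Payload 8.5 kg.
Tool frame: the origin (TCP) lies midway between the tips of the shut fingers; the grasp point (between the pads) lies 19 mm behind it (env.grasp_offset is the distance from the TCP to the grasp point, in m); z points along the fingers, y is the line along which they close (so a half turn about z gives the same grasp; the last joint's range is limited). The gripper opens to 85 mm and grips with 20 to 120 N. Pads are 22 mm wide; open, the fingers measure 114 mm over their backs; the gripper's body (76 mm by 85 mm) begins 54 mm behind the grasp point. The pads swing forward as they close: fully open they stand 13 mm farther back than shut.
Start: joints at [58.596, 21.807, 74.336, -0, 83.858, -12.336], TCP at [0.18, 0.52, 0.231] pointing down, gripper open.
Joint ranges: [-178.18, 178.18], [-50.72, 133.34], [12.68, 142.11], [-81.47, 261.47], [9.98, 163.14], [-165.26, 165.26]. Speed limits (degrees/s): [136.94, 136.94, 180, 180, 180, 180].

### API

Orientations are given as a 3x3 rotation matrix whose columns are the frame's x, y, z axes.
In Python, from rig import env gives the robot as it stands.
- The arm moves only by the tool servo_tool, never from a script. Its argument "deltas" is text: rows parted by semicolons, each of 7 numbers parted by spaces: the opening, from 0 (shut) to 1 (fully open), then the shift along the tool's x, y, z in mm, then the turn, a rotation vector about the tool's x, y, z in rad. A call has 1 to 8 rows; each row shifts and turns the commanded pose from where the row before left it, along the tool's axes as they then stand; what a row does not reach is not made up. A row lasts 1/12 s, in which the tool goes at most 41.7 mm and 7.16 degrees, less where a joint would pass 70% of its speed; a pose out of reach is approached as far as the arm can. A call is refused whole if a number of a shift passes 41.7 or a number of a turn 0.125, either way. A call with a gripper value outside its range is refused whole. The fingers move at their own pace and stop on an object; "newtons" is the grip in N (left out, the last holds). Time passes only in rows, so rows that do not move let the fingers close. It gives the time, the measured TCP pose, the force, the opening and the grip force at its end, in the units of the state.
- env.observe(): the state, without advancing time (a new reading comes with each control period).
- env.get_image(name): name is "side" or "top" or "wrist"; returns a dict with "img" (420x560x3 uint8, red, green, blue), "depth" (420x560 float32, m along the optical axis (not along the pixel's ray), 0 where there is no reading), "camera_matrix" (3x3 intrinsics, pixels), "world_to_cam" (4x4, takes a point from world to camera coordinates). Camera axes: x right, y down, z forward; pixel columns grow to the right and rows downward; lengths in m; the calibration is good to about 2 mm. A picture is of the moment at which its call begins.
- env.close_job(): hands the job in; it is judged then, once.
Trained networks look in a picture, given as the dict that the camera call returned (one of the last four; its "shot" number tells which), for a name from the list of things; names that differ only in an ending like _2 or _b are one class to them, and where a whole thing is asked for, a point or a joint stands for the part that bears it (a point fixed in the world has none). Each returns a list of dicts, best first, with "conf" (0 to 1); they miss things now and then, are a little off and sometimes report something else, mostly with a low value. They report only what shows in the picture. A call takes as long as a camera call. They do not tell look-alikes from the thing itself.
- env.spot_in(name, picture): "bbox" ([centre column, centre row, width, height] in pixels, round what is visible of it).
- env.spot_point(name, picture): "uv" ([column, row] in pixels: a listed point, or the origin of a listed thing).
The state is a dict: "time_s": time; "q": joint angles; "qvel": joint speeds; "joint_efforts": joint torques, N m; "position": TCP position; "tool_rot": TCP orientation; "ft_force": force on the tool from outside, world axes, zero at the start; "wrist_torque": the same for the moment, N m; "grip_width": finger opening in m; "gripper_force": force on a finger pad.
Only numpy, scipy, OpenCV 4.12 (cv2) and the standard library are available. Lean on these libraries where they do the work, as an engineer would, in place of code of your own. Each camera call takes 0.05 s, during which the arm holds its last target. There are 200 camera calls.

## Working session

There is one attempt and no reset: what is moved stays moved. The work goes in short steps, Python scripts to look and compute and a tool call to move; the robot and the scene stay as the last step left them, time stands still between calls to the robot, and variables do not carry over. Pictures are saved under pics/ and viewed, at most 10 in all, crops included, and the job is handed in when it is done.

Besides the shell and the picture viewer there is one more tool, called after "Request:" as a command line: name --argument value ..., lists and objects as JSON in quotes. servo_tool: Moves the arm, as the interface text tells. Its arguments: {"type":"object","properties":{"deltas":{"type":"string"},"newtons":{"type":"number"}},"required":["deltas"]}

```bash
mkdir -p pics; cat > h.py <<'E'
import numpy as np, cv2
from rig import env
def deproj(p,u,v,z=None,plane=None):
    K=p["camera_matrix"];T=np.linalg.inv(p["world_to_cam"])
    r=np.linalg.inv(K)@np.array([u,v,1.0])
    if plane is None: return (T@np.r_[r*z,1])[:3]
    d=T[:3,:3]@r;o=T[:3,3]
    return o+d*(plane-o[2])/d[2]
E
python3 - <<'E'
from h import *
for n in["top","side"]:
    p=env.get_image(n); cv2.imwrite(f"pics/{n}0.png",p["img"][:,:,::-1])
    T=np.linalg.inv(p["world_to_cam"]);print(n,T.round(3).tolist(),p["camera_matrix"][0,0])
    for k in["top1","top2","top3","top4","top5","red_marker","green_marker","coupling","plate","screwdriver"]:
        for d in env.spot_point(k,p)[:6]:
            h=.076 if k[:3]=="top" else 0 if k in("plate","screwdriver") else .014
            print(k,round(d["conf"],2),np.round(d["uv"]),deproj(p,*d["uv"],plane=h).round(4))
s=env.observe();print(s["time_s"],s["position"],s["tool_rot"],s["ft_force"])
E
```

```text
top [[0.012, -0.983, 0.185, 0.388], [-1.0, -0.012, 0.003, -0.037], [-0.001, -0.185, -0.983, 1.275], [0.0, 0.0, 0.0, 1.0]] 527.9807634860101
top1 0.65 [346. 225.] [ 0.5949 -0.1835  0.076 ]
top1 0.57 [256. 240.] [0.5568 0.0215 0.076 ]
top1 0.43 [327. 245.] [ 0.5481 -0.1394  0.076 ]
top1 0.43 [305. 243.] [ 0.5522 -0.0906  0.076 ]
top1 0.38 [281. 242.] [ 0.5522 -0.0343  0.076 ]
top2 0.65 [346. 225.] [ 0.5949 -0.1835  0.076 ]
top2 0.57 [256. 240.] [0.5568 0.0215 0.076 ]
top2 0.43 [327. 245.] [ 0.5481 -0.1394  0.076 ]
top2 0.43 [305. 243.] [ 0.5522 -0.0906  0.076 ]
top2 0.38 [281. 242.] [ 0.5522 -0.0343  0.076 ]
top3 0.65 [346. 225.] [ 0.5949 -0.1835  0.076 ]
top3 0.57 [256. 240.] [0.5568 0.0215 0.076 ]
top3 0.43 [327. 245.] [ 0.5481 -0.1394  0.076 ]
top3 0.43 [305. 243.] [ 0.5522 -0.0906  0.076 ]
top3 0.38 [281. 242.] [ 0.5522 -0.0343  0.076 ]
top4 0.65 [346. 225.] [ 0.5949 -0.1835  0.076 ]
top4 0.57 [256. 240.] [0.5568 0.0215 0.076 ]
top4 0.43 [327. 245.] [ 0.5481 -0.1394  0.076 ]
top4 0.43 [305. 243.] [ 0.5522 -0.0906  0.076 ]
top4 0.38 [281. 242.] [ 0.5522 -0.0343  0.076 ]
top5 0.65 [3
[... 2108 characters left out ...]
0.076 ]
top5 0.5 [256. 271.] [ 0.5413 -0.1632  0.076 ]
top5 0.46 [239. 203.] [0.5589 0.0136 0.076 ]
red_marker 0.92 [386. 310.] [ 0.7271 -0.2405  0.014 ]
red_marker 0.9 [408. 345.] [ 0.7264 -0.3102  0.014 ]
red_marker 0.76 [343. 319.] [ 0.6575 -0.2376  0.014 ]
green_marker 0.82 [270. 210.] [0.6294 0.0619 0.014 ]
coupling 0.93 [226. 331.] [ 0.4816 -0.211   0.014 ]
plate 0.64 [256. 272.] [ 0.5623 -0.0867  0.    ]
screwdriver 0.55 [328. 414.] [ 0.58   -0.3726  0.    ]
1.1 [0.1796704  0.51982043 0.23134127] [[-9.45144697e-01  3.26651958e-01  2.62402009e-05]
 [ 3.26651959e-01  9.45144695e-01  4.56434042e-05]
 [-9.89127937e-06  5.17110344e-05 -9.99999999e-01]] [ 0.21534042 -0.4222061   0.15298295]
```

View pictures.

```bash
python3 - <<'E'
import cv2
a=cv2.imread("pics/top0.png")[130:310,200:440]
b=cv2.imread("pics/side0.png")[170:420,180:460]
cv2.imwrite("pics/tc.png",cv2.resize(a,None,fx=3.2,fy=3.2,interpolation=2)); cv2.imwrite("pics/sc.png",cv2.resize(b,None,fx=2.4,fy=2.4,interpolation=2))
E
```

```text
(no output)
```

View pics/tc.png

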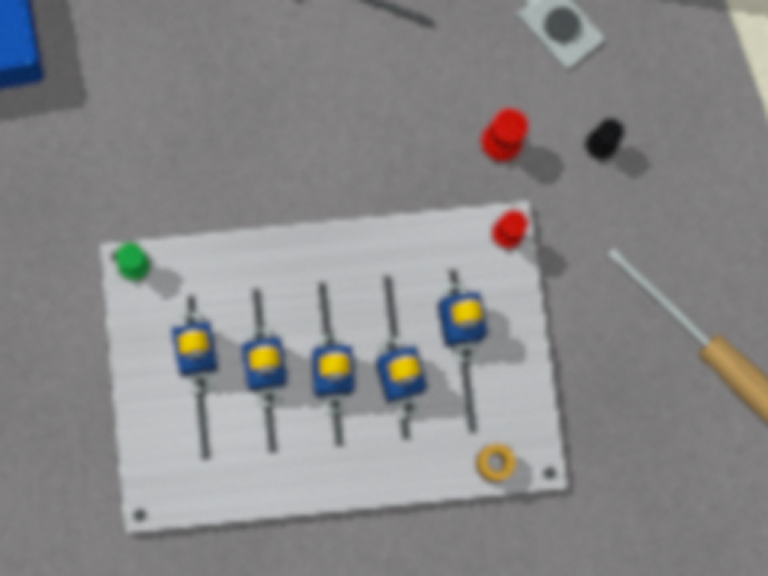

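View pics/sc.png

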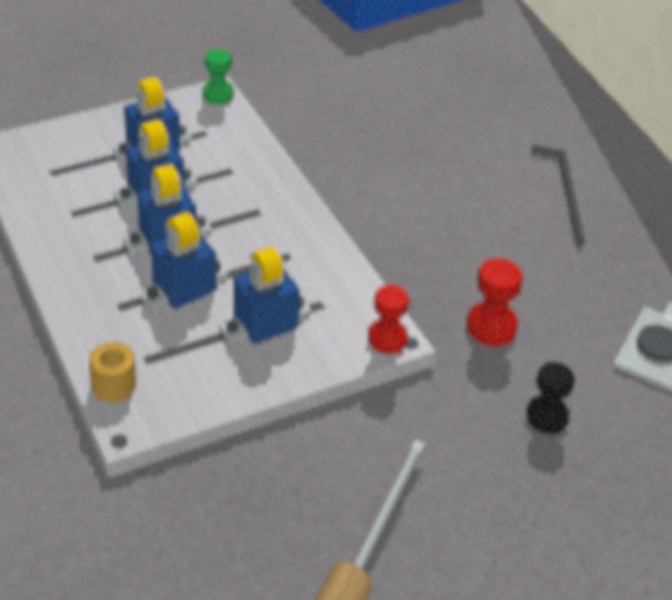

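Red candidates in the top picture: the small red marker on the plate (354,207), the larger red one off it (~358,172) and a black one (388,173). The small one on the plate is meant; both crops confirm it. It stands by the switch 1 end (lowest y), and green is at (238,214). The order is therefore 1→5.

```bash
cat >> h.py <<'E'
def yel(p,plane=.068):
    hsv=cv2.cvtColor(np.ascontiguousarray(p["img"]),cv2.COLOR_RGB2HSV)
    m=cv2.inRange(hsv,(23,150,120),(33,255,255))
    n,l,s,c=cv2.connectedComponentsWithStats(m)
    for i in range(1,n):
        if s[i,4]>12: print(s[i,4],c[i].round(1),"plane",deproj(p,*c[i],plane=plane).round(4),"depth",np.median([deproj(p,u,v,z=p["depth"][v,u]) for v,u in zip(*np.where((l==i)&(p["depth"]>0)))],axis=0).round(4))
E
python3 - <<'E'
from h import *
for n in["top","side"]: print(n); yel(env.get_image(n))
E
```

```text
top
39 [194.1 118.6] plane [0.852  0.1785 0.068 ] depth [0.8678 0.1858 0.0253]
44 [185.3 139.3] plane [0.7994 0.1973 0.068 ] depth [0.814  0.2062 0.0244]
44 [345.7 227.1] plane [ 0.5912 -0.1842  0.068 ] depth [ 0.5902 -0.1836  0.0744]
44 [259.9 236.5] plane [0.5667 0.0142 0.068 ] depth [0.5659 0.0137 0.0744]
44 [282.1 241.4] plane [ 0.5559 -0.0372  0.068 ] depth [ 0.5553 -0.037   0.0735]
48 [304.  243.5] plane [ 0.5516 -0.0878  0.068 ] depth [ 0.5507 -0.0874  0.0739]
47 [326.  244.8] plane [ 0.5492 -0.1384  0.068 ] depth [ 0.5481 -0.1378  0.074 ]
side
50 [331.4 157.5] plane [0.78   0.1282 0.068 ] depth [0.8113 0.2009 0.0221]
81 [243.1 207.6] plane [0.5654 0.0101 0.068 ] depth [0.5648 0.0042 0.0715]
92 [244.3 225.7] plane [ 0.5545 -0.0413  0.068 ] depth [ 0.5538 -0.0474  0.0723]
97 [249.4 244.8] plane [ 0.5501 -0.0922  0.068 ] depth [ 0.5491 -0.0978  0.0728]
111 [256.8 265. ] plane [ 0.5488 -0.1424  0.068 ] depth [ 0.5479 -0.1477  0.0727]
112 [291.8 279.8] plane [ 0.5902 -0.189   0.068 ] depth [ 0.5888 -0.194   0.073 ]
```

Request:
servo_tool --deltas "0 0 0 0 0 0 0.12;0 0 0 0 0 0 0.12;0 0 0 0 0 0 0.12;0 0 0 0 0 0 0.12;0 0 0 0 0 0 0.12;0 0 0 0 0 0 0.12;0 0 0 0 0 0 0.12;0 0 0 0 0 0 0.12"

```text
time_s: 1.87
position: [0.1797, 0.5198, 0.2313]
tool_rot: [[-0.269, 0.963, 0.0], [0.963, 0.269, 0.0], [0.0, 0.0, -1.0]]
ft_force: [-0.1, -0.0, -0.6]
grip_width: 0.0003
gripper_force: 0.0
```

Request:
servo_tool --deltas "0 0 0 0 0 0 0.097;0 0 0 0 0 0 0.097;0 -32 15 0 0 0 0;0 -32 15 0 0 0 0;0 -32 15 0 0 0 0;0 -32 15 0 0 0 0;0 -32 15 0 0 0 0;0 -32 15 0 0 0 0"

```text
time_s: 2.53
position: [0.2859, 0.3346, 0.2315]
tool_rot: [[-0.084, 0.996, 0.0], [0.996, 0.084, 0.0], [0.0, 0.0, -1.0]]
ft_force: [1.3, -0.3, 0.4]
grip_width: 0.0002
gripper_force: 0.0
```

Request:
servo_tool --deltas "0 -32 15 0 0 0 0;0 -32 15 0 0 0 0;0 -32 15 0 0 0 0;0 -32 15 0 0 0 0;0 -32 15 0 0 0 0;0 -32 15 0 0 0 0;0 -32 15 0 0 0 0;0 -32 15 0 0 0 0"

```text
time_s: 3.2
position: [0.4271, 0.0893, 0.2315]
tool_rot: [[-0.084, 0.996, 0.001], [0.996, 0.084, 0.0], [-0.0, 0.001, -1.0]]
ft_force: [0.8, 1.0, -0.1]
grip_width: 0.0001
gripper_force: 0.0
```

Request:
servo_tool --deltas "0 -32 15 0 0 0 0;0 -32 15 0 0 0 0;0 -32 15 0 0 0 0;0 -32 15 0 0 0 0;0 -32 15 0 0 0 0;0 -32 15 0 0 0 0;0 0 0 0 0 0 0;0 0 0 0 0 0 0"

```text
time_s: 3.87
position: [0.5326, -0.0941, 0.2307]
tool_rot: [[-0.082, 0.997, -0.001], [0.997, 0.082, 0.0], [0.0, -0.001, -1.0]]
ft_force: [-0.0, -0.1, 0.1]
grip_width: -0.0002
gripper_force: 0.0
```

```bash
python3 - <<'E'
from h import *
p=env.get_image("wrist");cv2.imwrite("pics/w1.png",p["img"][:,:,::-1])
yel(p,.072)
s=env.observe();print(s["position"],s["ft_force"])
E
```

```text
371 [329.1  66.1] plane [0.5666 0.0136 0.072 ] depth [0.5664 0.0132 0.074 ]
327 [309.5 126.9] plane [ 0.5556 -0.0374  0.072 ] depth [ 0.5555 -0.0371  0.0738]
289 [299.2 180.6] plane [ 0.5514 -0.0871  0.072 ] depth [ 0.5513 -0.0864  0.0737]
257 [291.8 229.2] plane [ 0.549  -0.1366  0.072 ] depth [ 0.5488 -0.1358  0.0735]
246 [327.9 272. ] plane [ 0.5904 -0.1809  0.072 ] depth [ 0.5903 -0.18    0.0732]
[ 0.53215996 -0.09293896  0.23097455] [-0.42134424  1.11563436 -0.15723314]
```

View pics/w1.png

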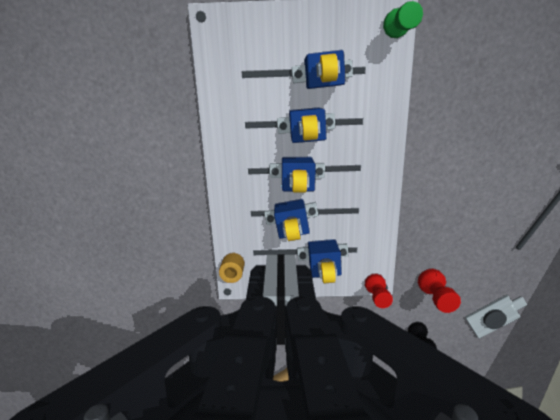

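Request:
servo_tool --deltas "0 -34.5 13 0 0 0 0;0 -34.5 13 0 0 0 0;0 -34.5 13 0 0 0 0;0 -34.5 13 0 0 0 0;0 0 0 36 0 0 0;0 0 0 36 0 0 0;0 0 0 36 0 0 0;0 0 0 36 0 0 0"

```text
time_s: 4.58
position: [0.5955, -0.2244, 0.0863]
tool_rot: [[-0.085, 0.996, 0.0], [0.996, 0.085, -0.0], [-0.0, 0.0, -1.0]]
ft_force: [-0.0, -0.6, -0.5]
grip_width: -0.0002
gripper_force: 0.0
```

Request:
servo_tool --deltas "0 0 0 5 0 0 0;0 0 0 5 0 0 0;0 0 0 4 0 0 0;0 0 0 0 0 0 0;0 0 0 0 0 0 0;0 0 0 0 0 0 0"

```text
time_s: 5.08
position: [0.5963, -0.2262, 0.075]
tool_rot: [[-0.084, 0.996, 0.002], [0.996, 0.084, -0.001], [-0.002, 0.002, -1.0]]
ft_force: [0.1, 0.2, 0.8]
grip_width: 0.0002
gripper_force: 0.0
```

```bash
python3 - <<'E'
from h import *
for i in range(6):
    s=env.observe();print(np.round(s["position"],4),np.round(s["ft_force"],2),np.round(s["q"],2)); p=env.get_image("side")
print(s["time_s"])
E
```

```text
[ 0.5963 -0.2262  0.075 ] [0.11 0.18 0.8 ] [-31.39  38.34  72.05  -0.    69.44 -36.21]
[ 0.5962 -0.2261  0.0748] [ 0.27 -0.67  0.34] [-31.39  38.36  72.07   0.    69.43 -36.21]
[ 0.596  -0.2261  0.0744] [-0.65 -0.6  -0.11] [-31.39  38.38  72.09  -0.    69.42 -36.21]
[ 0.5959 -0.2261  0.0742] [ 0.28 -0.58  0.4 ] [-31.4   38.4   72.1    0.    69.42 -36.21]
[ 0.5958 -0.226   0.0739] [-1.03  0.45 -0.08] [-31.4   38.42  72.12  -0.    69.41 -36.21]
[ 0.5958 -0.226   0.0738] [-0.23  0.37  0.45] [-31.4   38.43  72.12  -0.    69.41 -36.21]
5.3333
```

Request:
servo_tool --deltas "0 0 0 1.5 0 0 0;0 0 0 0 0 0 0;0 7 0 0 0 0 0;0 7 0 0 0 0 0;0 7 0 0 0 0 0;0 7 0 0 0 0 0;0 7 0 0 0 0 0;0 7 0 0 0 0 0"

```text
time_s: 6.05
position: [0.592, -0.1831, 0.0721]
tool_rot: [[-0.084, 0.996, -0.0], [0.996, 0.084, -0.0], [-0.0, -0.0, -1.0]]
ft_force: [-1.2, -0.4, 2.3]
grip_width: -0.0
gripper_force: 1.1
```

Request:
servo_tool --deltas "0 3 0 0 0 0 0;0 0 0 0 0 0 0;0 0 0 0 0 0 0"

```text
time_s: 6.3
position: [0.592, -0.181, 0.0719]
tool_rot: [[-0.084, 0.996, 0.0], [0.996, 0.084, -0.0], [-0.0, 0.0, -1.0]]
ft_force: [-1.6, -0.3, 1.5]
grip_width: 0.0002
gripper_force: 1.2
```

```bash
python3 - <<'E'
from h import *
F=[]
for i in range(6):
    s=env.observe();F.append(s["ft_force"]); p=env.get_image("side")
print(np.round(s["position"],4),np.mean(F,0).round(2))
cv2.imwrite("pics/s2.png",cv2.resize(p["img"][150:370,150:410,::-1],None,fx=2.7,fy=2.7,interpolation=2))
E
```

```text
[ 0.5921 -0.1814  0.0718] [-0.78 -0.03  1.99]
```

View pics/s2.png

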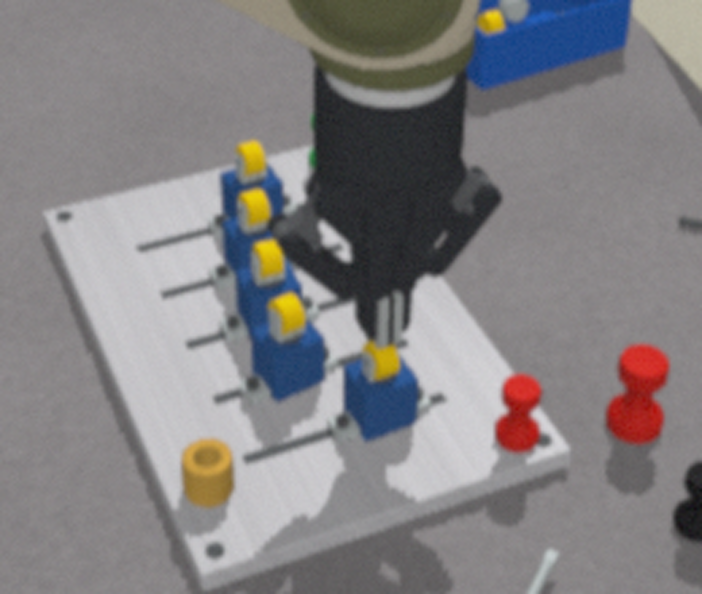

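The fingertips are on roller 1 at crop (380,350), which is dipped about 4 mm at roughly 2 N. Continuing the run.

Request:
servo_tool --deltas "0 6 0 0 0 0 0;0 6 0 0 0 0 0;0 6 0 0 0 0 0;0 6 0 0.5 0 0 0;0 0 0 0 0 0 0;0 0 -13 0 0 0 0;0 0 -13 0 0 0 0;0 0 -13 0 0 0 0"

```text
time_s: 7.27
position: [0.5506, -0.1602, 0.0711]
tool_rot: [[-0.084, 0.996, -0.0], [0.996, 0.084, -0.0], [-0.0, -0.0, -1.0]]
ft_force: [0.8, -0.3, -0.2]
grip_width: 0.0001
gripper_force: 0.0
```

Request:
servo_tool --deltas "0 0 0 0 0 0 0;0 0 0 0 0 0 0;0 6 0 0 0 0 0;0 6 0 0 0 0 0;0 6 0 0 0 0 0;0 6 0 0 0 0 0;0 0 0 0 0 0 0;0 0 0 0 0 0 0"

```text
time_s: 7.93
position: [0.5493, -0.1359, 0.0714]
tool_rot: [[-0.085, 0.996, 0.0], [0.996, 0.085, -0.0], [-0.0, 0.0, -1.0]]
ft_force: [0.3, -0.2, 2.1]
grip_width: -0.0
gripper_force: 1.2
```

```bash
python3 - <<'E'
from h import *
F=[]
for i in range(6):
    s=env.observe();F.append(s["ft_force"]); p=env.get_image("side")
print(np.round(s["position"],4),np.mean(F,0).round(2)); yel(p,.07)
cv2.imwrite("pics/s3.png",cv2.resize(p["img"][150:370,150:410,::-1],None,fx=2.7,fy=2.7,interpolation=2))
E
```

```text
[ 0.5494 -0.1367  0.0715] [ 0.15 -0.06  2.56]
49 [331.4 157.5] plane [0.7787 0.1249 0.07  ] depth [0.812  0.2003 0.0221]
86 [257.1 268.9] plane [ 0.5464 -0.1532  0.07  ] depth [ 0.5476 -0.1497  0.0666]
117 [291.7 279.7] plane [ 0.5894 -0.1908  0.07  ] depth [ 0.5886 -0.1937  0.073 ]
```

View pics/s3.png

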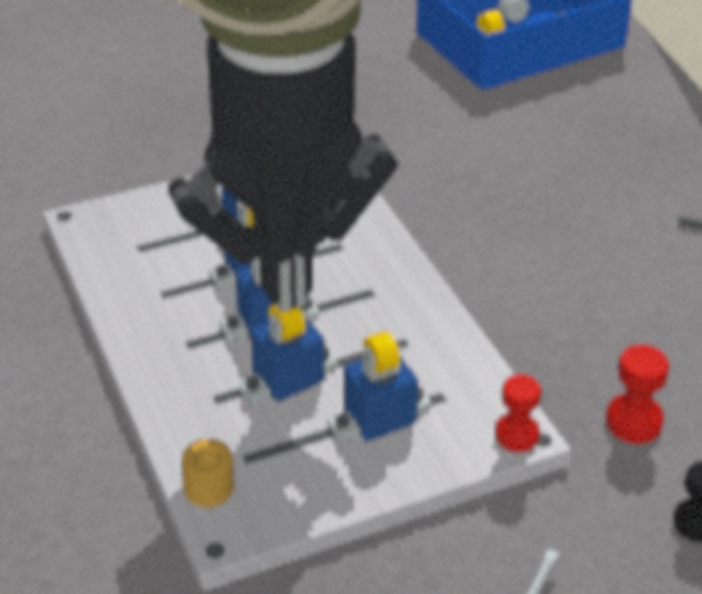

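Roller 2 is dipped about 4.5 mm at crop (287,322), and roller 1 is back up at (380,352). Running on over 3, 4 and 5.

Request:
servo_tool --deltas "0 6.2 0 0 0 0 0;0 6.2 1 0 0 0 0;0 6.2 1 0 0 0 0;0 6.2 1 0 0 0 0;0 6.2 1 0 0 0 0;0 6.2 1 0 0 0 0;0 6.2 1 0 0 0 0;0 6.2 0 0 0 0 0"

```text
time_s: 8.9
position: [0.5509, -0.0859, 0.0714]
tool_rot: [[-0.084, 0.996, 0.0], [0.996, 0.084, -0.0], [-0.0, 0.0, -1.0]]
ft_force: [-0.3, -0.5, 2.0]
grip_width: 0.0005
gripper_force: 1.3
```

Request:
servo_tool --deltas "0 0 0 0 0 0 0;0 0 0 0 0 0 0"

```text
time_s: 9.07
position: [0.5509, -0.0862, 0.0715]
tool_rot: [[-0.085, 0.996, 0.0], [0.996, 0.085, -0.0], [-0.0, 0.0, -1.0]]
ft_force: [-0.1, -0.7, 2.1]
grip_width: 0.0005
gripper_force: 1.2
```

Request:
servo_tool --deltas "0 6.2 1 0 0 0 0;0 6.2 1 0 0 0 0;0 6.2 1 0 0 0 0;0 6.2 1 0 0 0 0;0 6.2 1 0 0 0 0;0 6.2 1 0 0 0 0;0 6.2 1 0 0 0 0;0 6.2 1 0 0 0 0"

```text
time_s: 9.73
position: [0.5546, -0.0358, 0.0714]
tool_rot: [[-0.084, 0.996, -0.0], [0.996, 0.084, 0.0], [0.0, -0.0, -1.0]]
ft_force: [-1.3, -0.6, 2.4]
grip_width: -0.0001
gripper_force: 1.3
```

Request:
servo_tool --deltas "0 0 0 0 0 0 0;0 0 0 0 0 0 0"

```text
time_s: 9.9
position: [0.5548, -0.0361, 0.0715]
tool_rot: [[-0.085, 0.996, 0.0], [0.996, 0.085, -0.0], [-0.0, 0.0, -1.0]]
ft_force: [0.0, 0.3, 2.7]
grip_width: -0.0003
gripper_force: 1.3
```

```bash
python3 - <<'E'
from h import *
F=[]
for i in range(4):
    s=env.observe();F.append(s["ft_force"]); p=env.get_image("side")
print(np.round(s["position"],4),np.mean(F,0).round(2)); yel(p,.07)
E
```

```text
[ 0.5549 -0.0367  0.0714] [-0.32  0.06  2.43]
49 [331.4 157.5] plane [0.7787 0.1249 0.07  ] depth [0.8113 0.1998 0.0224]
71 [244.7 229.6] plane [ 0.5521 -0.0542  0.07  ] depth [ 0.5535 -0.0489  0.0664]
95 [249.5 245.2] plane [ 0.5495 -0.0956  0.07  ] depth [ 0.5489 -0.0979  0.0722]
114 [256.7 264.9] plane [ 0.5482 -0.1444  0.07  ] depth [ 0.5479 -0.1474  0.0729]
116 [291.8 279.8] plane [ 0.5894 -0.1909  0.07  ] depth [ 0.5887 -0.1937  0.0728]
```

Request:
servo_tool --deltas "0 6.2 2 0 0 0 0;0 6.2 2 0 0 0 0;0 6.2 2 0 0 0 0;0 6.2 2 0 0 0 0;0 6.2 2 0 0 0 0;0 6.2 2 0 0 0 0;0 6.2 2 0 0 0 0;0 6.2 2 0 0 0 0"

```text
time_s: 10.77
position: [0.5665, 0.015, 0.0714]
tool_rot: [[-0.084, 0.996, -0.0], [0.996, 0.084, 0.0], [0.0, -0.0, -1.0]]
ft_force: [-1.7, -0.4, 2.4]
grip_width: -0.0003
gripper_force: 1.3
```

Request:
servo_tool --deltas "0 0 0 0 0 0 0;0 0 0 0 0 0 0"

```text
time_s: 10.93
position: [0.5668, 0.0147, 0.0715]
tool_rot: [[-0.085, 0.996, 0.001], [0.996, 0.085, -0.0], [-0.0, 0.001, -1.0]]
ft_force: [0.6, 0.2, 2.2]
grip_width: 0.0001
gripper_force: 1.2
```

Request:
servo_tool --deltas "0 6 0 0 0 0 0;0 6 0 0 0 0 0;0 6 0 0 0 0 0;0 6 0 0 0 0 0;0 6 0 0 0 0 0;0 0 0 0 0 0 0;0 0 0 -15 0 0 0;0 0 0 -25 0 0 0"

```text
time_s: 11.6
position: [0.5627, 0.0444, 0.1096]
tool_rot: [[-0.084, 0.996, -0.005], [0.996, 0.084, 0.001], [0.001, -0.005, -1.0]]
ft_force: [0.0, 0.1, -0.5]
grip_width: -0.0002
gripper_force: 0.0
```

Request:
servo_tool --deltas "0 0 0 -30 0 0 0;0 0 0 -35 0 0 0;0 15 -15 -35 0 0 0;0 30 -20 0 0 0 0;0 30 -20 0 0 0 0;0 15 -10 0 0 0 0;0 0 0 0 0 0 0;0 0 0 0 0 0 0"

```text
time_s: 12.27
position: [0.4914, 0.1288, 0.2116]
tool_rot: [[-0.085, 0.996, 0.001], [0.996, 0.085, -0.0], [-0.0, 0.001, -1.0]]
ft_force: [0.2, 0.2, 0.6]
grip_width: -0.0002
gripper_force: 0.0
```

```bash
python3 - <<'E'
from h import *
p=env.get_image("side"); s=env.observe()
print(s["time_s"],np.round(s["position"],4),np.round(s["ft_force"],2)); yel(p,.07)
cv2.imwrite("pics/s4.png",cv2.resize(p["img"][150:420,130:450,::-1],None,fx=2.2,fy=2.2,interpolation=2))
E
```

```text
12.3167 [0.492  0.1282 0.2114] [-0.54 -0.02 -0.11]
52 [331.4 157.3] plane [0.7789 0.1256 0.07  ] depth [0.8123 0.1999 0.0225]
82 [243.1 207.7] plane [0.5648 0.0072 0.07  ] depth [0.5645 0.0043 0.0717]
94 [244.3 225.7] plane [ 0.5541 -0.0438  0.07  ] depth [ 0.5535 -0.0464  0.0721]
98 [249.4 244.8] plane [ 0.5495 -0.0947  0.07  ] depth [ 0.5489 -0.0976  0.0727]
114 [256.7 264.9] plane [ 0.5482 -0.1444  0.07  ] depth [ 0.5479 -0.1477  0.073 ]
116 [291.7 279.8] plane [ 0.5894 -0.1909  0.07  ] depth [ 0.5886 -0.1939  0.0728]
```

View pics/s4.png

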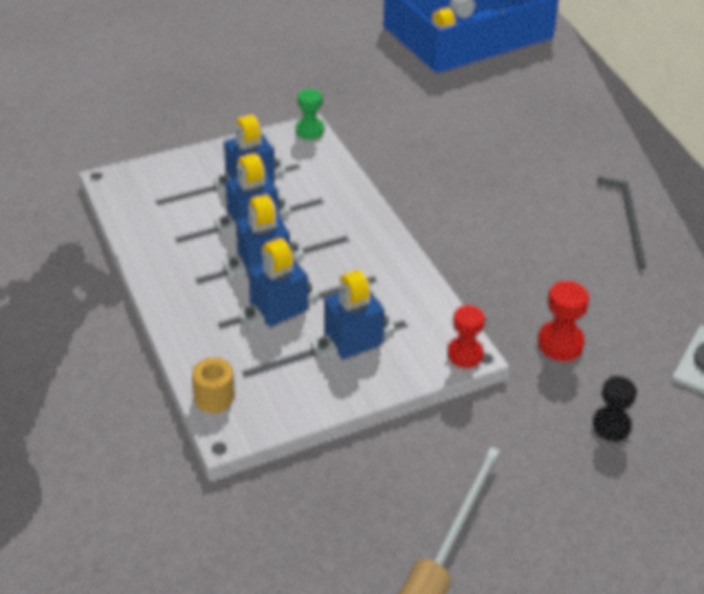

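All five rollers are back up, at crop (248,131) to (355,290). The markers, coupling and screwdriver haven't moved, and the hand is clear.

```bash
python3 -c "
from rig import env
print(env.close_job())"
```

```text
the job is handed in; nothing more can be done
None
```

The job is handed in: I ran the fingertips over rollers 1 to 5 from the red end to the green end, dipping each about 4 to 4.5 mm at 2 to 2.5 N; all five came back up, nothing else moved, and the hand finished clear.

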